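# Square a tube offcut into the corner of fence and stop

### The job

Set up the steel tube offcut for marking out: push it along the bench until its long side lies flush against the fence and its end touches the round stop post. Only push it smoothly with the fingers, flat on the bench: do not lift, tip or knock it, leave the spray can, hammer and jar where they are, and finish with the hand clear of everything.

Things in the scene. Friction and masses are not known exactly. Their poses are not given: they have to be found in the camera images.
- tube: Loose offcut of rectangular steel tube with flush black plastic end caps, lying flat: 90 mm (its x) by 160 mm long (its y) by 40 mm high (its z), all faces closed, 0.4 to 0.8 kg, slides on the bench with ordinary friction. Too wide to be gripped across. Origin: centre of its underside. It starts at most 0.3 rad askew to the fence, its origin 90 to 125 mm in front of the fence's face and within 25 mm of the fence's middle, its end 25 mm or more short of the stop.
- tube_left (a point): Centre of the tube's end face at its +y end (80 mm from the middle, 20 mm above the underside).
- tube_right (a point): Centre of the tube's end face at its -y end (80 mm from the middle, 20 mm above the underside).
- fence: Dark steel angle bolted to the bench, standing on the far side of the tube as seen from the robot: upright leg 5 mm thick, 400 mm long, 40 mm high; its flat leg, 5 mm thick, reaches 40 mm behind the face. Origin: on the bench, at the middle of the flat front face that looks at the robot. Its x points away from the robot, square to the face (the face is the plane x = 0, the tube belongs at x below 0); its y runs along the face to the robot's left. Does not move.
- stop: Round upright steel post bolted to the bench in front of the fence, 30 mm diameter, 45 mm high; its axis stands 45 mm in front of the fence's face, 160 to 180 mm from the fence's middle, near either the left or the right end (it changes from run to run). A small flush black bolt hole (12 mm) marks the unused place at the other end. Origin: its foot, on its axis. Its own yaw means nothing. Does not move.
- spray_can: Bystander: grey spray can standing upright, 54 mm diameter, about 150 mm high, to the robot's left of the work. Origin: centre of its underside.
- hammer: Bystander: hammer lying on the bench to the robot's right of the work, about 260 mm long. Origin: under its middle, handle towards its -x.
- bolt_jar: Bystander: closed glass jar, 60 mm diameter, 75 mm high, standing on the bench behind the fence. Origin: centre of its underside.

How it is judged:
By the outcome, as a careful person would: the job done as asked, in the order asked, and still so for the second after the job is handed in, with the robot touching nothing.
It also fails if it takes over 42 s, if anything falls off the work surface, if the arm or the gripper's body presses on something with over 40 N, if the wrist force passes 120 N, or if a joint passes its speed limit or range.

### The arm

A 6-joint arm with a two-finger parallel gripper is mounted at the origin on the work surface. World frame = base frame: x ahead of the robot, y to its left, z up, the work surface at z = 0. Lengths are in m, angles in rad, forces in N, time in s.
With the tool pointing down it reaches from about 0.4 to 0.925 m from the base axis. Payload 3.4 kg.
Tool frame: the origin (TCP) lies midway between the tips of the shut fingers; the grasp point (between the pads) lies 19 mm behind it; y points along the fingers, z is the direction in which the jaws open and shut, and the axes are right-handed (so a half turn about y gives the same grasp; the last joint's range is limited). The gripper opens to 85 mm and grips with 20 to 120 N. Pads are 22 mm wide; open, the fingers measure 114 mm over their backs; the gripper's body (76 mm by 85 mm) begins 54 mm behind the grasp point. The pads swing forward as they close: fully open they stand 13 mm farther back than shut.
Start: joints at [-1.196, 0.307, 1.506, -0, 1.328, -0.073], TCP at [0.249, -0.518, 0.231] pointing down, gripper open.
Joint ranges: [-3.12, 3.12], [-1.05, 2.28], [0.14, 2.33], [-1.42, 4.57], [0.1, 2.73], [-2.68, 2.68]. Speed limits (rad/s): [2.57, 2.57, 3.14, 3.14, 3.14, 3.14].

### API

Orientations are given as a rotation vector (axis times angle).
In Python, from station import env gives the robot as it stands.
- The arm moves only by the tool carry_out, never from a script. Its argument "targets" is a list that holds one entry, the list of rows, each a list of 6 numbers: the shift along the world's x, y, z as a fraction of full scale, then the turn, a rotation vector about the world's x, y, z as a fraction of full scale. In form: [[[x, y, z, ax, ay, az], ...]]. A call has 1 to 12 rows; each row is the pose to reach, as a shift and turn from the pose measured when the call began, turning the shorter way round; what a row does not reach only later rows make up. Full scale, the value 1, is 50 cm for a shift and pi rad for a turn. A row lasts 1/10 s, in which the tool goes at most 50 mm and 8.59 degrees, less where a joint would pass 70% of its speed; a pose out of reach is approached as far as the arm can. A call with a number of a shift or a turn outside -1 to 1 is refused whole. A call with a gripper value outside its range is refused whole. "fingers" is the opening in per cent of the stroke, from 0 (shut) to 100 (fully open), set as the call begins (left out, the last holds). The fingers move at their own pace and stop on an object; "force" is the grip in N (left out, the last holds). Time passes only in rows, so rows that repeat a pose let the fingers close. It gives the time, the measured TCP pose, the force and the opening at its end, in the units of the state.
- env.read_state(): the state, without advancing time (a new reading comes with each control period).
- env.snapshot(name): name is "scene" or "top" or "wrist"; returns the picture (420x560x3 uint8, red, green, blue); there is no depth.
- env.calibration(name): a dict with "K" (3x3 intrinsics, pixels), "k1" (the pictures are not rectified: a ray, as slopes to the right and down, at radius r is drawn at 1 + k1 r^2 times it, then the intrinsics apply), "camera_from_world" (4x4, takes a point from world to camera coordinates); the wrist camera has in their place "T_tool_cam" (4x4, takes a point from camera to tool coordinates, whose origin is the TCP and whose axes are the tool frame's). Camera axes: x right, y down, z forward; pixel columns grow to the right and rows downward; lengths in m; the calibration is good to about 2 mm. A picture is of the moment at which its call begins: read the wrist's pose just before it. calibration takes no time and is no camera call.
- env.finish_job(): hands the job in, once; it reports no verdict.
The state is a dict: "time_s": time; "q": joint angles; "dq": joint speeds; "joint_efforts": joint torques, N m; "ee_pos": TCP position; "eef_rot": TCP orientation; "ft_force": force on the tool from outside, world axes, zero at the start; "moment": the same for the moment, N m; "gripper_width": finger opening in m.
Only numpy, scipy, OpenCV 4.12 (cv2) and the standard library are available. Lean on these libraries where they do the work, as an engineer would, in place of code of your own. Each camera call takes 0.05 s, during which the arm holds its last target. There are 200 camera calls.

## Working session

There is one attempt and no reset: what is moved stays moved. The work goes in short steps, Python scripts to look and compute and a tool call to move; the robot and the scene stay as the last step left them, time stands still between calls to the robot, and variables do not carry over. Pictures are saved under pics/ and viewed, about 8 in all and at most 12, crops included, and the job is handed in when it is done.

Besides the shell and the picture viewer there is one more tool, called after "Emit:" as a command line: name --argument value ..., lists and objects as JSON in quotes. carry_out: Moves the arm, as the interface text tells. Its arguments: {"type":"object","properties":{"targets":{"type":"array"},"fingers":{"type":"number"},"force":{"type":"number"}},"required":["targets"]}

```bash
mkdir -p pics
python3 - <<'E'
from station import env
import cv2
s=env.read_state();print({k:s[k] for k in('time_s','ee_pos','eef_rot','ft_force','gripper_width')})
for n in('top','scene'):
    cv2.imwrite(f'pics/{n}0.png',env.snapshot(n)[:,:,::-1]);print(env.calibration(n))
E
```

```text
{'time_s': 0.0, 'ee_pos': array([ 0.24919715, -0.51740392,  0.23036787]), 'eef_rot': array([-0.45058804,  1.97463537, -1.97052175]), 'ft_force': array([ 0.70979763, -0.40864827, -0.0872897 ]), 'gripper_width': 0.08562953277717239}
{'K': array([[403.51507782,   0.        , 277.3090136 ],
       [  0.        , 403.51507782, 210.20146846],
       [  0.        ,   0.        ,   1.        ]]), 'k1': -0.04099245680549823, 'camera_from_world': array([[ 0.02710207, -0.9995721 , -0.01100444, -0.00977144],
       [-0.99858938, -0.02656932, -0.04597077,  0.63807027],
       [ 0.04565872,  0.01223482, -0.99888217,  1.11596011],
       [ 0.        ,  0.        ,  0.        ,  1.        ]])}
{'K': array([[450.79622462,   0.        , 283.45340559],
       [  0.        , 450.79622462, 207.71058584],
       [  0.        ,   0.        ,   1.        ]]), 'k1': -0.0944038812616564, 'camera_from_world': array([[-0.49235467,  0.87032258, -0.01120232,  0.31249828],
       [ 0.6413748 ,  0.35407462, -0.68063906, -0.37853695],
       [-0.58840908, -0.34230071, -0.73253326,  1.66654631],
       [ 0.        ,  0.        ,  0.        ,  1.        ]])}
```

View pics/top0.png

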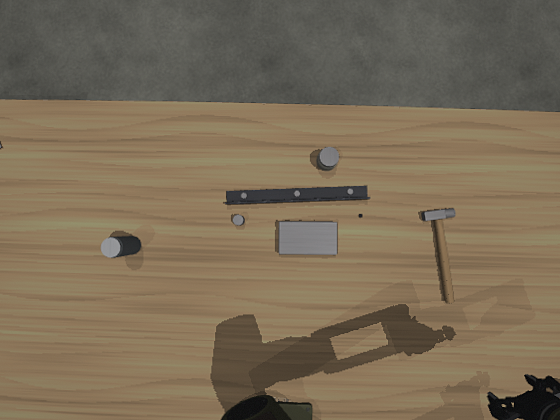

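View pics/scene0.png

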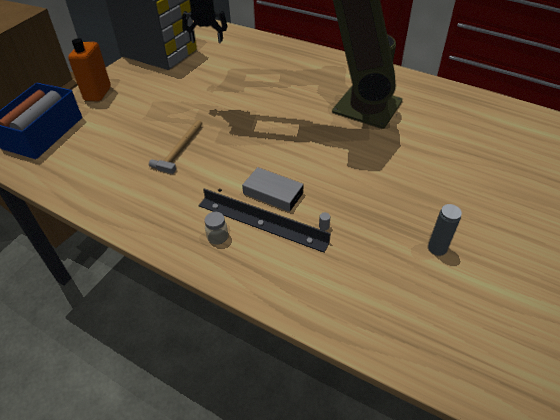

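The top view shows the fence at rows 186–204, columns 225–368. The stop is on the left at about (238,220), the bolt hole at (360,215) and the tube at about (308,238). I'll enlarge that area for precise pixels.

```bash
python3 - <<'E'
import cv2
a=cv2.imread('pics/top0.png')[175:265,215:375]
cv2.imwrite('pics/crop0.png',cv2.resize(a,None,fx=5,fy=5,interpolation=cv2.INTER_CUBIC))
E
cat > h.py <<'E'
from station import env
import numpy as np, cv2
def w(name,uv,z):
    c=env.calibration(name);K=c['K'];T=c['camera_from_world']
    p=cv2.undistortPoints(np.float64(uv).reshape(-1,1,2),K,np.array([c['k1'],0,0,0,0.]))[:,0]
    d=np.c_[p,np.ones(len(p))]@T[:3,:3]; o=-T[:3,:3].T@T[:3,3]
    return o+d*((z-o[2])/d[:,2])[:,None]
def px(name,P):
    c=env.calibration(name);T=c['camera_from_world']
    return cv2.projectPoints(np.float64(P),cv2.Rodrigues(T[:3,:3])[0],T[:3,3],c['K'],np.array([c['k1'],0,0,0,0.]))[0][:,0]
E
```

```text
(no output)
```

View pics/crop0.png

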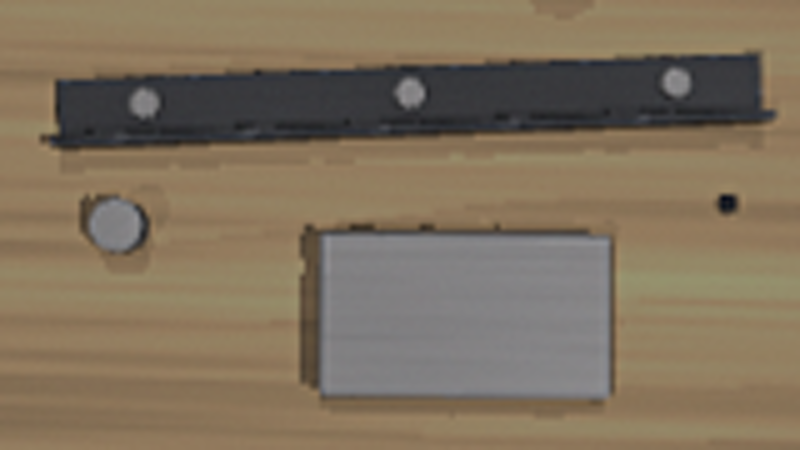

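Run:
```python
from h import *
f=lambda l,z:w('top',[(215+(a+.5)/5-.5,175+(b+.5)/5-.5) for a,b in l],z)
F=f([(45,147),(773,121)],.04);T=f([(320,234),(611,236),(611,397),(320,398)],.04);S=f([(118,226)],.045)[0];H=f([(728,203)],0)[0]
print(F,T,S,H,sep='\n')
y=(F[0]-F[1])[:2];L=np.hypot(*y);y/=L;x=np.array([y[1],-y[0]]);m=F.mean(0)[:2]
print('len',L,'yaw',np.arctan2(-y[0],y[1]),'mid',m)
ty=(T[0]-T[1]+T[3]-T[2])[:2];print('tubeyaw',np.arctan2(-ty[0],ty[1]), 'c',T.mean(0))
for n,p in(('tube',T.mean(0)),('stop',S),('hole',H)):print(n,(p[:2]-m)@x,(p[:2]-m)@y)
hs=(S-H)[:2];print('yaw from stop/hole',np.arctan2(-hs[0],hs[1]))
for c in T: print((c[:2]-m)@x,(c[:2]-m)@y)
s=env.read_state();from scipy.spatial.transform import Rotation as R
print(R.from_rotvec(s['eef_rot']).as_matrix().round(3))
```

```text
[[ 0.65006464  0.15500392  0.04      ]
 [ 0.67492196 -0.2439429   0.04      ]]
[[ 6.06383235e-01  2.69245681e-03  4.00000000e-02]
 [ 6.09543103e-01 -1.56367853e-01  4.00000000e-02]
 [ 5.21838747e-01 -1.58224527e-01  4.00000000e-02]
 [ 5.16994881e-01  2.80361909e-04  4.00000000e-02]]
[0.60767855 0.11292087 0.045     ]
[ 0.63084091 -0.22776869  0.        ]
len 0.3997204738996929 yaw 0.06222690055544648 mid [ 0.6624933  -0.04446949]
tubeyaw 0.02519809782264558 c [ 0.56368999 -0.07790489  0.04      ]
tube -0.10069131538842234 -0.027226431936172035
stop -0.044921058759737204 0.16049448477929526
hole -0.042989911223871295 -0.1809760716249506
yaw from stop/hole 0.06788222547829316
-0.0530686158121921 0.05055996750064749
-0.05980630813777998 -0.10838898819029197
-0.1474563753338798 -0.10478801937851326
-0.14243396226983707 0.053711312323469554
[[-0.901 -0.001  0.434]
 [-0.434  0.002 -0.901]
 [-0.    -1.    -0.002]]
```

Emit:
carry_out --targets '[[[0.43,0.866,0,0,0,-0.123],[0.43,0.866,0,0,0,-0.123],[0.43,0.866,0,0,0,-0.123],[0.43,0.866,0,0,0,-0.123],[0.43,0.866,0,0,0,-0.123],[0.43,0.866,0,0,0,-0.123],[0.43,0.866,0,0,0,-0.123],[0.43,0.866,0,0,0,-0.123],[0.43,0.866,0,0,0,-0.123],[0.43,0.866,0,0,0,-0.123],[0.43,0.866,0,0,0,-0.123],[0.43,0.866,0,0,0,-0.123]]]' --fingers 100

```text
time_s: 1.3
ee_pos: [0.464, -0.0838, 0.2301]
eef_rot: [-0.072, 2.191, -2.187]
ft_force: [0.2, -0.8, -0.3]
gripper_width: 0.0853
```

Emit:
carry_out --targets '[[[0,0,-0.1,0,0,0],[0,0,-0.2,0,0,0],[0,0,-0.3,0,0,0],[0,0,-0.37,0,0,0],[0,0,-0.41,0,0,0],[0,0,-0.435,0,0,0],[0,0,-0.444,0,0,0],[0,0,-0.444,0,0,0]]]'

```text
time_s: 2.1
ee_pos: [0.4633, -0.0848, 0.0076]
eef_rot: [-0.072, 2.193, -2.188]
ft_force: [0.2, -0.0, -0.2]
gripper_width: 0.0853
```

Run:
```python
from h import *
s=env.read_state();print(s['ee_pos'],s['ft_force'],s['time_s'])
cv2.imwrite('pics/w1.png',env.snapshot('wrist')[:,:,::-1])
```

```text
[ 0.46325034 -0.08476249  0.00760366] [ 0.19923018 -0.04701109 -0.17874045] 2.1
```

View pics/w1.png

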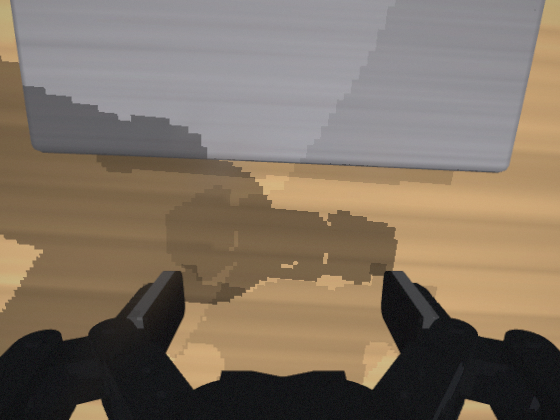

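The tube's near edge runs from (35,150) to (505,170), and the fingers at columns 170 and 395 are roughly centred on it and clear. Next I'll push it slowly towards the fence.

Emit:
carry_out --targets '[[[0.012,0.001,0,0,0,0],[0.024,0.0015,0,0,0,0],[0.036,0.0023,0,0,0,0],[0.048,0.003,0,0,0,0],[0.06,0.0038,0,0,0,0],[0.068,0.0043,0,0,0,0],[0.074,0.0047,0,0,0,0],[0.08,0.005,0,0,0,0],[0.086,0.0054,0,0,0,0],[0.092,0.0058,0,0,0,0],[0.098,0.0062,0,0,0,0],[0.104,0.0065,0,0,0,0]]]'

```text
time_s: 3.35
ee_pos: [0.5151, -0.0813, 0.008]
eef_rot: [-0.073, 2.193, -2.188]
ft_force: [-3.0, -0.8, 1.5]
gripper_width: 0.0854
```

Emit:
carry_out --targets '[[[0.006,0.0004,0,0,0,0],[0.012,0.0008,0,0,0,0],[0.018,0.0011,0,0,0,0],[0.024,0.0015,0,0,0,0],[0.03,0.0019,0,0,0,0],[0.036,0.0023,0,0,0,0],[0.042,0.0026,0,0,0,0],[0.048,0.003,0,0,0,0],[0.054,0.0034,0,0,0,0],[0.06,0.0038,0,0,0,0],[0.066,0.0042,0,0,0,0],[0.072,0.0045,0,0,0,0]]]'

```text
time_s: 4.55
ee_pos: [0.5513, -0.0791, 0.008]
eef_rot: [-0.073, 2.193, -2.188]
ft_force: [-3.0, 0.5, -1.9]
gripper_width: 0.0855
```

Run:
```python
from h import *
s=env.read_state();print(s['ee_pos'],s['ft_force'],s['time_s'])
a=env.snapshot('top')[175:265,215:375,::-1];b=env.snapshot('wrist')[:,:,::-1]
a=cv2.resize(a,(560,315),interpolation=cv2.INTER_CUBIC)
b=cv2.resize(b,(373,280),interpolation=cv2.INTER_AREA);b=cv2.copyMakeBorder(b,0,0,0,187,0)
cv2.imwrite('pics/c2.png',np.vstack([a,b]))
```

```text
[ 0.55131241 -0.07906405  0.00800847] [-3.01908988  0.49023659 -1.88544769] 4.55
```

View pics/c2.png

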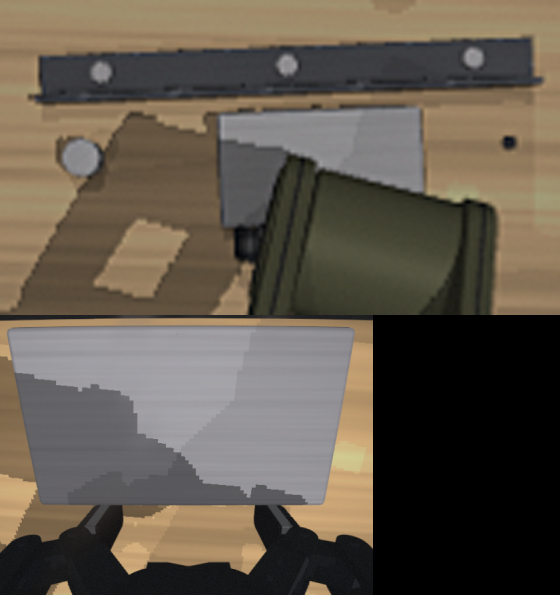

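The tube is square on both fingers and parallel to the fence, with about 10 mm left. I'll slow down for the last part.

Emit:
carry_out --targets '[[[0.003,0.0002,0,0,0,0],[0.006,0.0004,0,0,0,0],[0.009,0.0006,0,0,0,0],[0.011,0.0007,0,0,0,0],[0.013,0.0008,0,0,0,0],[0.015,0.0009,0,0,0,0],[0.017,0.0011,0,0,0,0],[0.019,0.0012,0,0,0,0]]]'

```text
time_s: 5.45
ee_pos: [0.5617, -0.0786, 0.0082]
eef_rot: [-0.072, 2.192, -2.188]
ft_force: [-3.0, 0.1, 1.1]
gripper_width: 0.0853
```

Emit:
carry_out --targets '[[[0.001,0.0001,0,0,0,0],[0.002,0.0001,0,0,0,0],[0.003,0.0002,0,0,0,0],[0.004,0.0003,0,0,0,0]]]'

```text
time_s: 5.85
ee_pos: [0.5636, -0.0784, 0.0082]
eef_rot: [-0.072, 2.192, -2.188]
ft_force: [-3.0, -0.4, 0.5]
gripper_width: 0.0854
```

Emit:
carry_out --targets '[[[0.001,0.0001,0,0,0,0],[0.002,0.0001,0,0,0,0],[0.003,0.0002,0,0,0,0],[0.004,0.0003,0,0,0,0]]]'

```text
time_s: 6.25
ee_pos: [0.5654, -0.0783, 0.0082]
eef_rot: [-0.072, 2.192, -2.188]
ft_force: [-4.4, -0.9, 1.5]
gripper_width: 0.0856
```

Emit:
carry_out --targets '[[[0.001,0.0001,0,0,0,0],[0.002,0.0001,0,0,0,0]]]'

```text
time_s: 6.45
ee_pos: [0.5654, -0.0783, 0.0082]
eef_rot: [-0.075, 2.193, -2.189]
ft_force: [-5.6, -1.3, 4.8]
gripper_width: 0.0851
```

Emit:
carry_out --targets '[[[0.001,0.0001,0,0,0,0],[0.002,0.0001,0,0,0,0],[0.003,0.0002,0,0,0,0]]]'

```text
time_s: 6.75
ee_pos: [0.5654, -0.0783, 0.0082]
eef_rot: [-0.078, 2.194, -2.19]
ft_force: [-7.5, -2.5, 5.4]
gripper_width: 0.0855
```

Emit:
carry_out --targets '[[[-0.01,-0.0006,0,0,0,0],[-0.04,-0.0025,0,0,0,0],[-0.08,-0.005,0,0,0,0],[-0.08,-0.005,0.08,0,0,0],[-0.08,-0.005,0.18,0,0,0],[-0.06,-0.06,0.22,0,0,0.04],[0.0,-0.13,0.224,0,0,0.085],[0.06,-0.19,0.224,0,0,0.13],[0.1,-0.24,0.224,0,0,0.175],[0.1246,-0.2574,0.224,0,0,0.22],[0.1246,-0.2574,0.224,0,0,0.265],[0.1246,-0.2574,0.224,0,0,0.31]]]' --fingers 40

```text
time_s: 7.95
ee_pos: [0.6299, -0.2081, 0.1204]
eef_rot: [-0.916, 1.583, -1.592]
ft_force: [-0.3, 0.4, 0.1]
gripper_width: 0.0342
```

Run:
```python
from h import *
from scipy.spatial.transform import Rotation as R
s=env.read_state();z=R.from_rotvec(s['eef_rot']).as_matrix();print(z.round(4))
a=np.arctan2(z[1,2],z[0,2]);print('jaw ang',a,'turn fs to .064:',(.064-a)/np.pi)
```

```text
[[-0.5037 -0.0012  0.8639]
 [-0.8639 -0.0058 -0.5037]
 [ 0.0056 -1.      0.0019]]
jaw ang -0.5278390315834295 turn fs to .064: 0.18838821478244633
```

Emit:
carry_out --targets '[[[-0.0044,0.002,0,0,0,0.045],[-0.0044,0.002,0,0,0,0.09],[-0.0044,0.002,0,0,0,0.135],[-0.0044,0.002,0,0,0,0.175],[-0.0044,0.002,-0.06,0,0,0.188],[-0.0044,0.002,-0.13,0,0,0.188],[-0.0044,0.002,-0.18,0,0,0.188],[-0.0044,0.002,-0.205,0,0,0.188],[-0.0044,0.002,-0.217,0,0,0.188],[-0.0044,0.002,-0.217,0,0,0.188]]]'

```text
time_s: 8.95
ee_pos: [0.6283, -0.2072, 0.0117]
eef_rot: [-1.24, 1.158, -1.168]
ft_force: [0.2, 0.0, 1.1]
gripper_width: 0.0343
```

Run:
```python
from h import *
from scipy.spatial.transform import Rotation as R
s=env.read_state();print(s['ee_pos'],s['ft_force'],s['time_s']);z=R.from_rotvec(s['eef_rot']).as_matrix();print(np.arctan2(z[1,2],z[0,2]))
a=env.snapshot('top')[175:265,215:375,::-1];b=env.snapshot('wrist')[:,:,::-1]
a=cv2.resize(a,(560,315),interpolation=cv2.INTER_CUBIC)
b=cv2.resize(b,(373,280),interpolation=cv2.INTER_AREA);b=cv2.copyMakeBorder(b,0,0,0,187,0)
cv2.imwrite('pics/c3.png',np.vstack([a,b]))
```

```text
[ 0.62833887 -0.20720314  0.01172773] [0.16766156 0.0013109  1.08238819] 8.95
0.06274313123012176
```

View pics/c3.png

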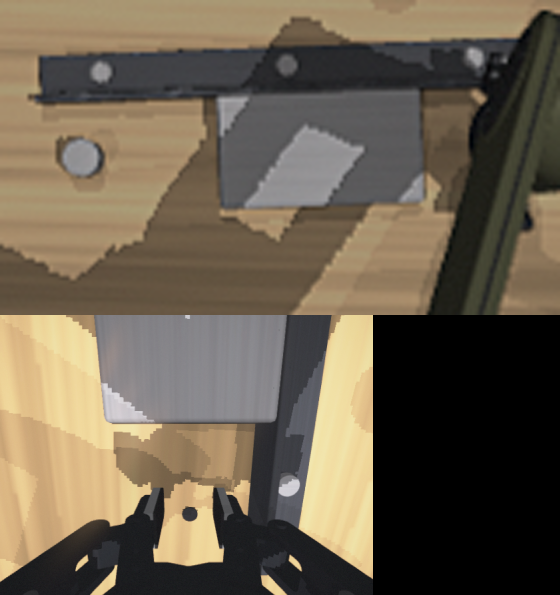

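Tube flush along the fence; stop is at (82,158) on the left. The fingers are centred behind the right end with no contact. I'll push it along the fence.

Emit:
carry_out --targets '[[[-0.0007,0.012,0,0,0,0],[-0.0014,0.024,0,0,0,0],[-0.0022,0.036,0,0,0,0],[-0.0029,0.048,0,0,0,0],[-0.0036,0.06,0,0,0,0],[-0.004,0.066,0,0,0,0],[-0.0044,0.072,0,0,0,0],[-0.0047,0.078,0,0,0,0],[-0.005,0.084,0,0,0,0],[-0.0054,0.09,0,0,0,0],[-0.0057,0.096,0,0,0,0],[-0.006,0.102,0,0,0,0]]]'

```text
time_s: 10.25
ee_pos: [0.6261, -0.1571, 0.0131]
eef_rot: [-1.24, 1.156, -1.171]
ft_force: [-0.1, -3.5, -0.2]
gripper_width: 0.0343
```

Emit:
carry_out --targets '[[[-0.0004,0.006,0,0,0,0],[-0.0009,0.014,0,0,0,0],[-0.0014,0.022,0,0,0,0],[-0.0019,0.03,0,0,0,0],[-0.0023,0.038,0,0,0,0],[-0.0028,0.046,0,0,0,0],[-0.0033,0.054,0,0,0,0],[-0.0038,0.062,0,0,0,0],[-0.0043,0.07,0,0,0,0],[-0.0048,0.078,0,0,0,0],[-0.0052,0.086,0,0,0,0],[-0.0057,0.094,0,0,0,0]]]'

```text
time_s: 11.45
ee_pos: [0.623, -0.1099, 0.0131]
eef_rot: [-1.241, 1.156, -1.17]
ft_force: [-1.1, -3.6, 0.4]
gripper_width: 0.0342
```

Remaining distance is about 37 mm, so I'll go 28 mm next.

Emit:
carry_out --targets '[[[-0.0003,0.005,0,0,0,0],[-0.0006,0.01,0,0,0,0],[-0.001,0.016,0,0,0,0],[-0.0013,0.022,0,0,0,0],[-0.0017,0.028,0,0,0,0],[-0.002,0.034,0,0,0,0],[-0.0024,0.04,0,0,0,0],[-0.0027,0.045,0,0,0,0],[-0.003,0.049,0,0,0,0],[-0.0032,0.052,0,0,0,0],[-0.0034,0.054,0,0,0,0],[-0.0035,0.056,0,0,0,0]]]'

```text
time_s: 12.65
ee_pos: [0.6213, -0.0818, 0.0131]
eef_rot: [-1.241, 1.156, -1.17]
ft_force: [-1.2, -4.4, 0.6]
gripper_width: 0.034
```

Run:
```python
from h import *
a=env.snapshot('top')[175:265,215:375,::-1]
cv2.imwrite('pics/c4.png',cv2.resize(a,None,fx=5,fy=5,interpolation=cv2.INTER_CUBIC))
```

```text
(no output)
```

View pics/c4.png

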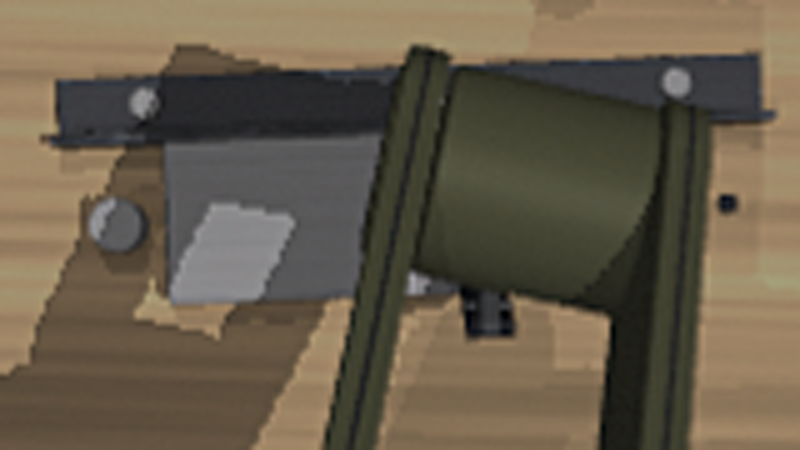

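The gap from the post's edge (146) to the tube's end (167) is about 11 mm. I'll move in slowly.

Emit:
carry_out --targets '[[[-0.0002,0.003,0,0,0,0],[-0.0004,0.006,0,0,0,0],[-0.0006,0.009,0,0,0,0],[-0.0008,0.012,0,0,0,0],[-0.0009,0.014,0,0,0,0],[-0.001,0.016,0,0,0,0],[-0.0011,0.018,0,0,0,0]]]'

```text
time_s: 13.4
ee_pos: [0.6206, -0.0726, 0.0131]
eef_rot: [-1.241, 1.156, -1.17]
ft_force: [-0.7, -3.2, -0.0]
gripper_width: 0.0343
```

Emit:
carry_out --targets '[[[-0.0001,0.001,0,0,0,0],[-0.0001,0.002,0,0,0,0],[-0.0002,0.003,0,0,0,0],[-0.0002,0.004,0,0,0,0]]]'

```text
time_s: 13.8
ee_pos: [0.6205, -0.0706, 0.0131]
eef_rot: [-1.241, 1.156, -1.17]
ft_force: [-1.3, -2.8, -0.9]
gripper_width: 0.0347
```

Emit:
carry_out --targets '[[[-0.0001,0.001,0,0,0,0],[-0.0001,0.002,0,0,0,0],[-0.0002,0.003,0,0,0,0],[-0.0002,0.004,0,0,0,0]]]'

```text
time_s: 14.2
ee_pos: [0.6205, -0.07, 0.0131]
eef_rot: [-1.243, 1.154, -1.171]
ft_force: [-1.1, -8.9, -0.8]
gripper_width: 0.0344
```

Emit:
carry_out --targets '[[[0.0006,-0.01,0,0,0,0],[0.0025,-0.04,0,0,0,0],[0.005,-0.08,0,0,0,0],[0.005,-0.08,0.08,0,0,0],[0.005,-0.08,0.18,0,0,0],[-0.06,-0.06,0.23,0,0,-0.04],[-0.14,0.0,0.23,0,0,-0.085],[-0.2,0.08,0.23,0,0,-0.13],[-0.224,0.15,0.23,0,0,-0.175],[-0.224,0.168,0.23,0,0,-0.22],[-0.224,0.168,0.23,0,0,-0.265],[-0.224,0.168,0.23,0,0,-0.31]]]' --fingers 100

```text
time_s: 15.4
ee_pos: [0.5087, 0.0147, 0.1285]
eef_rot: [-0.635, 1.84, -1.853]
ft_force: [0.4, -0.3, 0.1]
gripper_width: 0.0855
```

Run:
```python
from h import *
from scipy.spatial.transform import Rotation as R
s=env.read_state();print(s['ee_pos'],s['ft_force'],s['time_s']);z=R.from_rotvec(s['eef_rot']).as_matrix();a=np.arctan2(z[1,2],z[0,2]);print(a,(.064-np.pi/2-a)/np.pi)
a=env.snapshot('top')[175:265,215:375,::-1]
cv2.imwrite('pics/c5.png',cv2.resize(a,None,fx=5,fy=5,interpolation=cv2.INTER_CUBIC))
```

```text
[0.50873994 0.01469277 0.12851504] [ 0.39675958 -0.33593587  0.11534627] 15.4
-0.9150963473956913 -0.18834395309751228
```

View pics/c5.png

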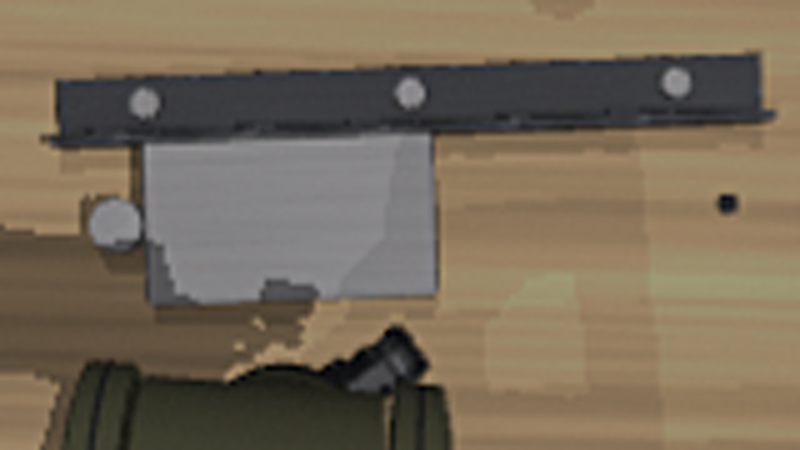

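It looks flush and touching the post (142,223). A last gentle press on the long side should make certain of it.

Emit:
carry_out --targets '[[[0,0,0,0,0,-0.045],[0,0,0,0,0,-0.09],[0,0,0,0,0,-0.135],[0,0,0,0,0,-0.175],[0,0,-0.06,0,0,-0.188],[0,0,-0.14,0,0,-0.188],[0,0,-0.2,0,0,-0.188],[0,0,-0.23,0,0,-0.188],[0,0,-0.241,0,0,-0.188],[0,0,-0.241,0,0,-0.188]]]'

```text
time_s: 16.45
ee_pos: [0.5088, 0.0142, 0.0074]
eef_rot: [-0.077, 2.191, -2.2]
ft_force: [-0.3, -0.2, 0.8]
gripper_width: 0.0852
```

Emit:
carry_out --targets '[[[0.012,0.0008,0,0,0,0],[0.024,0.0015,0,0,0,0],[0.036,0.0023,0,0,0,0],[0.048,0.003,0,0,0,0],[0.06,0.0038,0,0,0,0],[0.072,0.0045,0,0,0,0],[0.08,0.005,0,0,0,0],[0.084,0.0053,0,0,0,0],[0.087,0.0055,0,0,0,0],[0.09,0.0057,0,0,0,0]]]'

```text
time_s: 17.45
ee_pos: [0.5535, 0.0171, 0.0073]
eef_rot: [-0.077, 2.192, -2.2]
ft_force: [-1.1, -1.1, -0.7]
gripper_width: 0.0853
```

Emit:
carry_out --targets '[[[0.003,0.0002,0,0,0,0],[0.006,0.0004,0,0,0,0],[0.008,0.0005,0,0,0,0],[0.009,0.0006,0,0,0,0],[0.01,0.0006,0,0,0,0],[0.011,0.0007,0,0,0,0],[0.012,0.0008,0,0,0,0]]]'

```text
time_s: 18.15
ee_pos: [0.5589, 0.0174, 0.0072]
eef_rot: [-0.079, 2.192, -2.201]
ft_force: [-1.3, -0.9, 1.2]
gripper_width: 0.0853
```

Emit:
carry_out --targets '[[[0.001,0.0001,0,0,0,0],[0.002,0.0001,0,0,0,0],[0.003,0.0002,0,0,0,0]]]'

```text
time_s: 18.45
ee_pos: [0.5589, 0.0175, 0.0071]
eef_rot: [-0.083, 2.193, -2.202]
ft_force: [-4.9, -0.6, 4.1]
gripper_width: 0.0854
```

Emit:
carry_out --targets '[[[0.001,0.0001,0,0,0,0],[0.002,0.0001,0,0,0,0],[0.003,0.0002,0,0,0,0],[0.004,0.0003,0,0,0,0]]]'

```text
time_s: 18.85
ee_pos: [0.5588, 0.0176, 0.0069]
eef_rot: [-0.088, 2.195, -2.203]
ft_force: [-7.8, -1.3, 5.4]
gripper_width: 0.0852
```

The fence-contact positions match to within 1 mm. Now I'll retreat clear.

Emit:
carry_out --targets '[[[-0.006,-0.0004,0,0,0,0],[-0.03,-0.002,0,0,0,0],[-0.08,-0.005,0,0,0,0],[-0.14,-0.009,0.02,0,0,0],[-0.18,-0.011,0.1,0,0,0],[-0.2,-0.09,0.2,0,0,0],[-0.22,-0.18,0.28,0,0,0],[-0.24,-0.27,0.32,0,0,0],[-0.26,-0.35,0.34,0,0,0],[-0.27,-0.42,0.35,0,0,0],[-0.27,-0.45,0.35,0,0,0],[-0.27,-0.45,0.35,0,0,0]]]'

```text
time_s: 20.05
ee_pos: [0.4243, -0.2104, 0.1827]
eef_rot: [-0.079, 2.193, -2.207]
ft_force: [0.5, 1.3, -0.8]
gripper_width: 0.0854
```

Run:
```python
from h import *
s=env.read_state();print(s['ee_pos'],s['ft_force'],s['time_s'])
T=env.snapshot('top');a=cv2.resize(T[178:248,215:375,::-1],(800,350),interpolation=cv2.INTER_CUBIC)
S=env.snapshot('scene');b=cv2.resize(S[160:260,140:480,::-1],(800,235),interpolation=cv2.INTER_CUBIC)
cv2.imwrite('pics/c6.png',np.vstack([a,b]))
# bystander/fence change versus start
o=cv2.imread('pics/top0.png')
for n,(r0,r1,c0,c1) in dict(can=(230,262,98,145),jar=(145,172,315,342),hammer=(205,235,418,458)).items():
    print(n,np.abs(T[r0:r1,c0:c1,::-1].astype(int)-o[r0:r1,c0:c1]).mean())
```

```text
[ 0.42428086 -0.21040825  0.18265772] [ 0.46066831  1.32949616 -0.8128607 ] 20.05
can 5.5429964539007095
jar 5.871513488797439
hammer 5.938888888888889
```

View pics/c6.png

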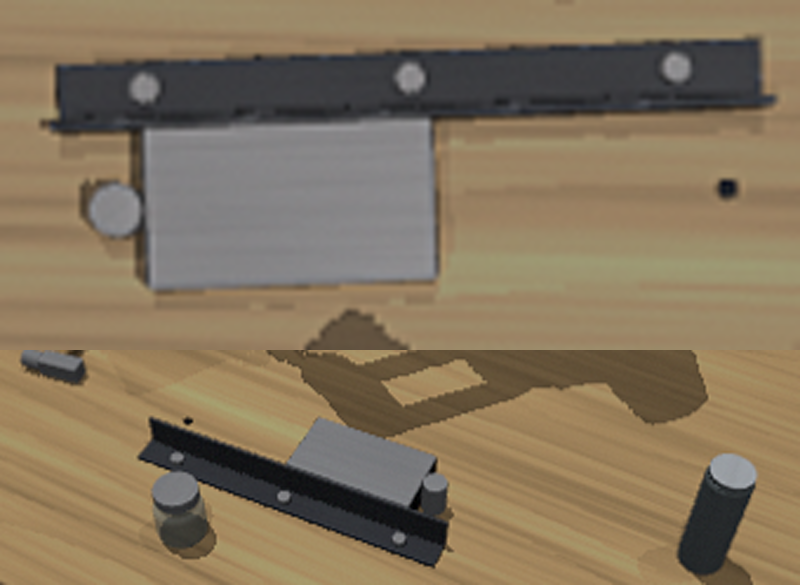

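The pictures show the tube's far edge along the fence and its left end (column 145) at the post's edge (142). That matches the picture taken after the end push, so the last press did not shift it. Can, jar and hammer look as they did at the start, and the hand is clear, so I'll hand in.

```bash
python3 -c "
from station import env
print(env.finish_job(), env.read_state()['time_s'])"
```

```text
the job is handed in; nothing more can be done
the job is handed in; nothing more can be done
```

The tube is set up as asked: its long side lies flush against the fence and its end touches the left-hand stop post. I handed the job in at about 20 s of the 42 s allowed, and no verdict is reported.

- **How I did it:** I pushed the tube square to the fence with both fingers spread. Then I slid it along the fence by its right end until it met the post, pressed the long side gently once more, and withdrew.
- **Contact:** the tool stopped dead at each contact, with about 8 N against the fence (both times) and about 9 N against the post. The two fence contacts put the fence at 0.069 rad, against 0.062 to 0.068 rad from the first top picture.
- **Last pictures:** the tube is flat and flush. Its end is at the post to within about 1–2 mm, the resolution of the top camera; the post contact itself was confirmed by force only. The final press did not shift it.
- **Bystanders:** I judged the can, jar and hammer unmoved by eye. The numerical image comparison showed a similar small difference for all three, which I took as noise.

No check failed or disagreed.

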